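# Turn a coaster over the low wall of the turning jig

## Robot

A 6-joint arm with a two-finger parallel gripper is mounted at the origin on the work surface; the furniture and walls round the work are solid. World frame = base frame: x ahead of the robot, y to its left, z up, the work surface at z = 0. Lengths are in m, angles in rad, forces in N, time in s.
With the tool pointing down it reaches from about 0.25 to 0.8 m from the base axis. Payload 8.5 kg.
Tool frame: the origin (TCP) lies at the centre of the arm's flange, where the gripper is bolted on; the fingertips stand 173 mm ahead of it and the grasp point (between the pads) lies 155 mm ahead of it; x points along the fingers, z is the direction in which the jaws open and shut, and the axes are right-handed (so a half turn about x gives the same grasp; the last joint's range is limited). The gripper opens to 85 mm and grips with 20 to 120 N. Pads are 22 mm wide; open, the fingers measure 114 mm over their backs; the gripper's body (76 mm by 85 mm) begins 54 mm behind the grasp point. The pads swing forward as they close: fully open they stand 13 mm farther back than shut.
Start: joints at [-1.309, 0.238, -0.013, 1.319, 0, 1.571], TCP at [0.136, -0.507, 0.405] pointing down, gripper open.
Joint ranges: [-2.66, 2.66], [-1.03, 1.9], [-1.14, 1.46], [-1.82, 2.27], [-1.45, 1.34], [-3.14, 3.14]. Speed limits (rad/s): [2.22, 2.22, 2.79, 3.14, 3.14, 3.14].

## Interface

Orientations are given as [roll, pitch, yaw] about the fixed x, y, z axes, in that order (R = Rz(yaw) Ry(pitch) Rx(roll)).
In Python, from station import state, camera, hand_in gives the robot as it stands. The module is installed in compiled form; this text tells all that it offers.
- The arm moves only by the tool arm_command, never from a script. Its argument "steps" is a list of rows, each a list of 3 entries, a list of its own where there are three numbers: the turn, a rotation vector about the tool's x, y, z in degrees, then the shift along the tool's x, y, z in cm, then the closure, from -1 (fully open) to 1 (shut), so that 0 is half open. In form: [[[rx, ry, rz], [dx, dy, dz], fingers], ...]. A call has 1 to 5 rows; each row is the pose to reach, as a shift and turn from the pose measured when the call began, along the tool's axes at that moment; what a row does not reach only later rows make up. A row lasts 1/10 s, in which the tool goes at most 50 mm and 8.59 degrees, less where a joint would pass 70% of its speed; a pose out of reach is approached as far as the arm can. A call with a gripper value outside its range is refused whole. The fingers move at their own pace and stop on an object; "newtons" is the grip in N (left out, the last holds). Time passes only in rows, so rows that repeat a pose let the fingers close. It gives the time, the measured TCP pose, the force and the opening at its end, in the units of the state.
- state(): the state, without advancing time (a new reading comes with each control period).
- camera(name): name is "side" or "top"; returns a dict with "frame" (400x640x3 uint8, blue, green, red), "camera_matrix" (3x3 intrinsics, pixels), "k1" (the pictures are not rectified: a ray, as slopes to the right and down, at radius r is drawn at 1 + k1 r^2 times it, then the intrinsics apply), "R" (3x3) and "t" (3): a world point X has camera coordinates R X + t. Camera axes: x right, y down, z forward; pixel columns grow to the right and rows downward; lengths in m; the calibration is good to about 2 mm. A picture is of the moment at which its call begins. There is no depth.
- hand_in(): hands the job in, once; it reports no verdict.
The state is a dict: "time_s": time; "joints": joint angles; "dq": joint speeds; "effort": joint torques, N m; "tcp_pos": TCP position; "ee_rot": TCP orientation; "contact_force": force on the tool from outside, world axes, zero at the start; "ft_torque": the same for the moment, N m; "width": finger opening in m.
Only numpy, scipy, OpenCV 4.12 (cv2) and the standard library are available. Lean on these libraries where they do the work, as an engineer would, in place of code of your own. Each camera call takes 0.05 s, during which the arm holds its last target. There are 200 camera calls.

## Task

Two pot coasters lie glazed side up in the wooden turning jig, each with its near edge raised on the strip and its low edge at the foot of the low wall. Turn the square one over so that pads can be glued to its underside: push its raised edge against the wall, up and over, until it tips and lies flat, glazed side down, on the cork-covered deck behind the wall. Do not lift it clear of the jig, and leave the hexagonal coaster as it lies.

Things in the scene. Friction and masses are not known exactly. Their poses are not given: they have to be found in the camera images.
- jig_wall (a point): Middle of the upper edge of the turning jig's low wall, 26 mm above the table. The jig is a fixed wooden fixture 320 mm long, yaw within 20 degrees. Axes: x level, away from the robot, square to the wall; y along the wall; z up. The wall is upright, 18 mm high over the base board (8 mm thick, x -115 to 0). A coaster pushed upright and on over it pivots on this edge and falls onto the deck.
- jig_strip (a point): Middle of the top of the round-topped strip, 10 mm wide, that runs along the whole jig on the base board, 59 mm in front of the wall, top 33 mm above the table. Axes as jig_wall.
- jig_deck (a point): Middle of the flat cork-covered deck behind the wall, top 26 mm above the table; 130 mm deep from the wall's edge (65 mm either way in x), 320 mm along y. Axes as jig_wall. A small wooden peg is fixed at its middle, between the coasters' lanes.
- square_center (a point): Centre of the square coaster to turn: 100x100x10 mm, terracotta, white glazed face, 0.1 kg; z out of the glaze, x to the low edge, y along the edges. Starts tilted 26 degrees: low edge 7 mm from the wall's foot, lower corner of the raised edge 52 mm above the table, 97 mm before the wall. A level push jams; carry the edge up in an arc round the low edge. Lies 70-86 mm left or right of mid jig.
- hexagon_center (a point): Centre of the hexagonal coaster, which stays as it lies in the other half of the jig: 100 mm across flats, 10 mm thick, same materials, tilt and axes as the square one.
Things that resemble listed ones, but are neither listed nor needed, are in the scene too. Leave any purple look-alike of the part that bears square_center alone.

How it is judged:
At the end, for the whole second after the job is handed in: The square coaster lies at rest, glazed side down and within 10 degrees of level, on the cork deck, its centre over the deck (0 to 130 mm behind the wall's edge, within the jig's length); some of it may overhang. The hexagonal coaster was not disturbed (angle between square_center's own z axis and vertical above 2.967 rad and x of square_center in the frame of jig_wall between 0 and 0.13 m and y of square_center in the frame of jig_wall between -0.16 and 0.16 m and z of square_center in the frame of jig_wall between -0.005 and 0.015 m and linear speed of square below 0.02 m/s); the robot touches nothing.
It fails at once if the square coaster is lifted clear of the jig (its centre more than 110 mm above the table) (height (world z) of square_center above 0.11 m).
It fails at once if the hexagonal coaster is disturbed (moved by more than 15 mm) (distance of hexagon_center from where it was at the start of the episode above 0.015 m).
It also fails if it takes over 29 s, if anything falls off the work surface, if the arm or the gripper's body presses on something with over 40 N, if the wrist force passes 120 N, or if a joint passes its speed limit or range.

## Working session

There is one attempt and no reset: what is moved stays moved. The work goes in short steps, Python scripts to look and compute and a tool call to move; the robot and the scene stay as the last step left them, time stands still between calls to the robot, and variables do not carry over. Pictures are saved under pics/ and viewed, on a budget of 10 in all, crops included, one or two more only if the job needs it, and the job is handed in when it is done.

Besides the shell and the picture viewer there is one more tool, called as name([rows], argument=value, ...), one row to a line, values as JSON. arm_command: Moves the arm, as the interface text tells. Its arguments: {"type":"object","properties":{"steps":{"type":"array","items":{"type":"array"}},"newtons":{"type":"number"}},"required":["steps"]}

```bash
mkdir -p pics
cat > h.py <<'E'
import numpy as np, cv2
from station import state, camera, hand_in
def ray(c,uv):
    K=c["camera_matrix"];p=cv2.undistortPoints(np.array([[uv]],float),K,np.array([c["k1"],0,0,0,0.]))[0,0] 
    d=c["R"].T@np.array([p[0],p[1],1]); o=-c["R"].T@c["t"]; return o,d
def onz(c,uv,z):
    o,d=ray(c,uv); return o+d*(z-o[2])/d[2]
def proj(c,X):
    return cv2.projectPoints(np.array(X,float).reshape(-1,3),cv2.Rodrigues(c["R"])[0],c["t"],c["camera_matrix"],np.array([c["k1"],0,0,0,0.]))[0][:,0]
E
python3 - <<'E'
from h import *
import pickle
for n in("top","side"):
    c=camera(n);cv2.imwrite(f"pics/{n}0.png",c["frame"]);pickle.dump(c,open(n+"0.pkl","wb"));print(n,c["camera_matrix"],c["k1"],-c["R"].T@c["t"],c["R"][2])
print(state())
E
```

```text
top [[381.89856112   0.         315.00272925]
 [  0.         381.89856112 202.72115272]
 [  0.           0.           1.        ]] 0.019701386898348338 [0.43654085 0.0504227  0.89079308] [ 0.06101448  0.0253413  -0.99781514]
side [[491.82755543   0.         313.05553288]
 [  0.         491.82755543 201.56249139]
 [  0.           0.           1.        ]] 0.015686382431201785 [0.04272796 0.67496924 0.45106551] [ 0.52018348 -0.71693803 -0.46412176]
{'time_s': 0.1, 'joints': array([-1.30898761e+00,  2.38709184e-01, -1.41874205e-02,  1.31918669e+00,
        8.34144026e-06,  1.57079857e+00]), 'dq': array([ 0.00047549, -0.00282098,  0.00205962, -0.00250375, -0.00067119,
        0.0007137 ]), 'effort': array([-1.08602678e-04, -5.39721787e+01,  3.46996522e+01,  1.34975681e-02,
       -2.81133964e-05, -1.40591658e-05]), 'tcp_pos': array([ 0.13584579, -0.50696019,  0.40414105]), 'ee_rot': array([3.1351135 , 1.56950934, 1.82612365]), 'contact_force': array([-0.44754382,  0.55817256,  0.20933848]), 'ft_torque': array([-0.02861916,  0.00218519,  0.0342624 ]), 'width': 0.08553802180980388}
```

View pics/top0.png

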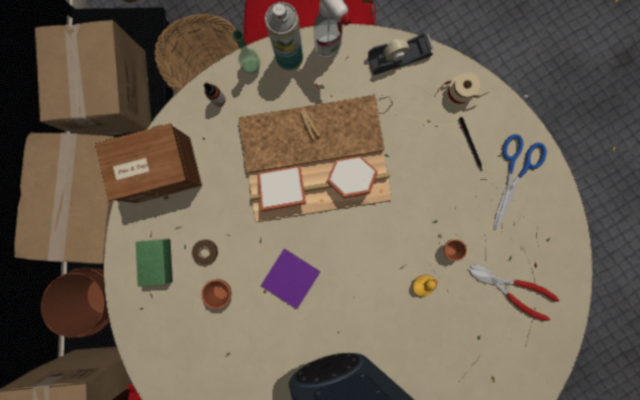

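View pics/side0.png

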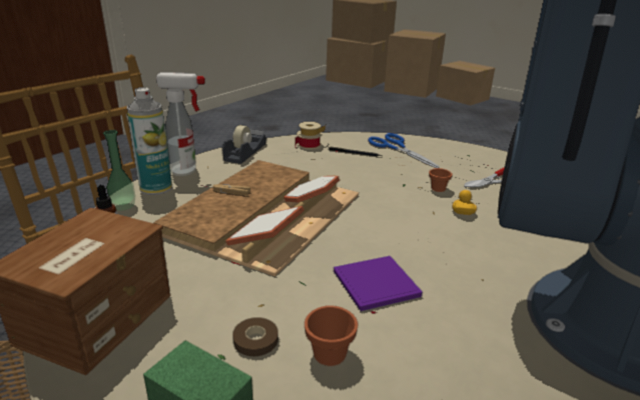

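The top view shows the square coaster at about (281,188), the hexagon at (352,177), the cork deck with corners near (239,117), (378,96), (383,152) and (247,172), and the purple decoy at (290,278). The square lies in the left (+y) half. Next I measure positions.

Run:
```python
from h import *
import pickle
c=pickle.load(open("top0.pkl","rb"));f=c["frame"]
# subpixel cork corners through mask
hsv=cv2.cvtColor(f,cv2.COLOR_BGR2HSV)
for uv in [(281,188),(270,140),(350,120),(320,200),(264,210)]: print(uv,hsv[uv[1],uv[0]])
w=((hsv[...,1]<45)&(hsv[...,2]>140)).astype(np.uint8)
n,l,s,ce=cv2.connectedComponentsWithStats(w)
for i in range(1,n):
    if 500<s[i,4]<4000:
        cn=max(cv2.findContours((l==i).astype(np.uint8),0,2)[0],key=cv2.contourArea)
        print(s[i],ce[i],cv2.approxPolyDP(cn,4,True)[:,0].tolist(),onz(c,ce[i],.05))
for uv in [(239,117),(378,96),(383,152),(247,172)]: print(uv,onz(c,uv,.026))
cr=cv2.resize(f[85:230,225:400],None,fx=4.5,fy=4,interpolation=cv2.INTER_CUBIC)
cv2.imwrite("pics/crop.png",cv2.resize(f[85:230,225:400],None,fx=4,fy=4,interpolation=cv2.INTER_CUBIC))
```

```text
(281, 188) [ 19  22 196]
(270, 140) [ 15 123 133]
(350, 120) [ 15 124 130]
(320, 200) [ 17 121 185]
(264, 210) [  8 151  93]
[ 331  158   43   35 1082] [351.83548983 175.26247689] [[359, 158], [335, 167], [331, 180], [344, 192], [367, 188], [373, 171]] [ 0.547459   -0.01049577  0.05      ]
[ 261  168   41   39 1223] [280.56091578 186.99509403] [[295, 168], [261, 175], [264, 206], [301, 199]] [0.52407712 0.14765069 0.05      ]
(239, 117) [0.69044948 0.24510715 0.026     ]
(378, 96) [ 0.73235874 -0.07560608  0.026     ]
(383, 152) [ 0.60257575 -0.0839697   0.026     ]
(247, 172) [0.56233242 0.22712462 0.026     ]
```

View pics/crop.png

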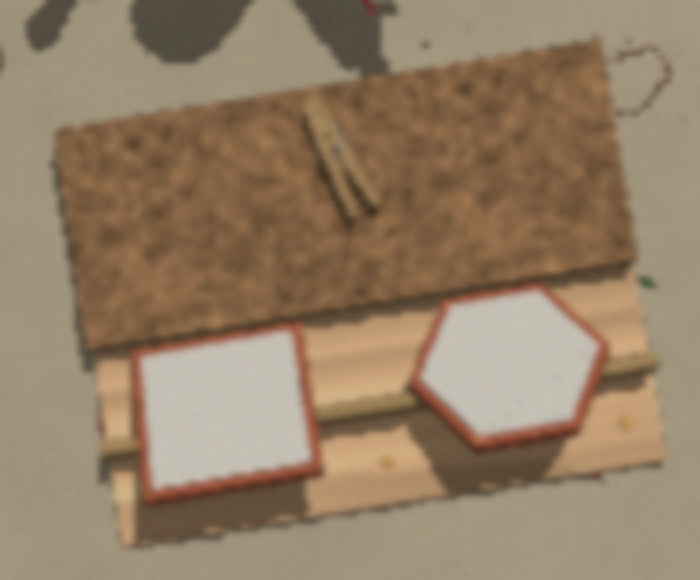

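The crop confirms the deck's near edge runs (247,172.5) to (383.3,150.5). It gives a jig yaw of about 8° and the wall's middle at about (0.584, 0.071).

My plan is to open the fingers half-way, jaws along the wall, with the tool pitched 40° down. The tips go under the raised edge and carry it round in an arc.

```bash
cat >> h.py <<'E'
from scipy.spatial.transform import Rotation as Ro
W=np.array([.584,.071,.0]);YAW=np.radians(8.0)
RJ=Ro.from_euler("z",YAW).as_matrix()
TIP=.167
def tool(pitch): # tool x fwd-down, z = +y jig
    p=np.radians(pitch);x=np.array([np.cos(p),0,-np.sin(p)]);z=np.array([0,1.,0]);return RJ@np.column_stack([x,np.cross(z,x),z])
def cur():
    s=state();return Ro.from_euler("xyz",s["ee_rot"]).as_matrix(),s["tcp_pos"],s
def rel(T,pitch): # T: jig mm of fingertip's upper front corner (z above table)
    R1=tool(pitch);P=W+RJ@(np.array(T)/1e3);tcp=P-R1@np.array([TIP,-.011,0])
    R0,p0,_=cur();print("tgt",tcp.round(3),"turn",Ro.from_matrix(R0.T@R1).as_rotvec(degrees=True).round(1),"shift cm",(R0.T@(tcp-p0)*100).round(2))
def now():
    R0,p0,s=cur();T=RJ.T@(p0+R0@np.array([TIP,-.011,0])-W)
    print("t",s["time_s"],"T mm",(T*1e3).round(1),"rpy",np.degrees(s["ee_rot"]).round(1),"q",s["joints"].round(2),"F",s["contact_force"].round(1),"w",round(s["width"],3))
E
python3 - <<'E'
from h import *
import pickle
c=pickle.load(open("top0.pkl","rb"))
for n,uv,z in [("sq",(280.56,187),.039),("hex",(351.8,175.3),.039)]+[("strip",(225+a/4,85+b/4),.033) for a,b in((105,450),(655,365))]+[("hi",(225+a/4,85+b/4),.061) for a,b in ((150,500),(320,470))]: print(n,((RJ.T@(onz(c,uv,z)-W))*1e3).round(1))
now();rel([-160,76,80],40)
R0,p0,_=cur();print("via",R0.T@(np.array([.40,-.15,.40])-p0)*100)
E
```

```text
sq [-47.4  85.3  39. ]
hex [-46.3 -76.5  39. ]
strip [-59.9 155.1  33. ]
strip [ -60.7 -158.5   33. ]
hi [-93.7 129.6  61. ]
hi [-91.9  35.4  61. ]
t 0.1 T mm [-535.2 -511.1  237.1] rpy [179.6  89.9 104.6] q [-1.31  0.24 -0.01  1.32  0.    1.57] F [-0.4  0.6  0.2] w 0.086
tgt [0.281 0.105 0.179] turn [-157.4  -73.4   -4.6] shift cm [ 22.59  29.89 -55.34]
via [  0.4499694   34.75433849 -27.64209014]
```

arm_command([
  [[-86,0,0],[0,35,-28],0],
  [[-86,0,0],[0,35,-28],0],
  [[-86,0,0],[0,35,-28],0],
  [[-86,0,0],[0,35,-28],0],
  [[-86,0,0],[0,35,-28],0],
])

```text
time_s: 0.6
tcp_pos: [0.2845, -0.3039, 0.4044]
ee_rot: [2.101, 1.57, 1.547]
contact_force: [1.1, 0.5, 1.0]
width: 0.0424
```

```bash
python3 -c "
from h import *
now();rel([-115,84,100],40)"
```

```text
t 0.6 T mm [-355.8 -337.9  237.4] rpy [120.4  90.   88.7] q [-0.82  0.05 -0.24  1.28  0.    1.31] F [1.1 0.5 1. ] w 0.042
tgt [0.325 0.119 0.199] turn [-119.8  -55.8  -26.3] shift cm [ 20.59  38.11 -18.82]
```

arm_command([
  [[-119.8,-55.8,-26.3],[10.6,38.1,-18.8],0],
  [[-119.8,-55.8,-26.3],[10.6,38.1,-18.8],0],
  [[-119.8,-55.8,-26.3],[10.6,38.1,-18.8],0],
  [[-119.8,-55.8,-26.3],[10.6,38.1,-18.8],0],
  [[-119.8,-55.8,-26.3],[10.6,38.1,-18.8],0],
])

```text
time_s: 1.1
tcp_pos: [0.3062, -0.0686, 0.3455]
ee_rot: [-0.765, 1.24, -0.664]
contact_force: [0.3, -0.9, -0.3]
width: 0.043
```

```bash
python3 -c "
from h import *
now();rel([-115,84,150],40)"
```

```text
t 1.1 T mm [-257.6 -149.3  190. ] rpy [-43.8  71.1 -38. ] q [-0.15 -0.24 -0.68  0.84 -0.16  1.29] F [ 0.3 -0.9 -0.3] w 0.043
tgt [0.325 0.119 0.249] turn [-82.5 -38.5 -17.9] shift cm [ 5.85 20.3   1.88]
```

arm_command([
  [[-82.5,-38.5,-17.9],[5.8,20.3,1.9],0],
  [[-82.5,-38.5,-17.9],[5.8,20.3,1.9],0],
  [[-82.5,-38.5,-17.9],[5.8,20.3,1.9],0],
  [[-82.5,-38.5,-17.9],[5.8,20.3,1.9],0],
  [[-82.5,-38.5,-17.9],[5.8,20.3,1.9],0],
])

```text
time_s: 1.6
tcp_pos: [0.3241, 0.1223, 0.2483]
ee_rot: [-1.108, 0.954, -0.322]
contact_force: [0.3, -1.1, -0.6]
width: 0.0427
```

```bash
python3 -c "
from h import *
now();rel([-115,84,110],40)"
```

```text
t 1.6 T mm [-158.7   35.9  117.8] rpy [-63.5  54.6 -18.5] q [ 0.53 -0.08 -0.94  0.28 -0.45  1.21] F [ 0.3 -1.1 -0.6] w 0.043
tgt [0.325 0.119 0.209] turn [-45.7 -21.3 -10.1] shift cm [ 3.3   1.81 -1.19]
```

arm_command([
  [[-45.7,-21.3,-10.1],[3.3,1.8,-1.2],0],
  [[-45.7,-21.3,-10.1],[3.3,1.8,-1.2],0],
  [[-45.7,-21.3,-10.1],[3.3,1.8,-1.2],0],
  [[-45.7,-21.3,-10.1],[3.3,1.8,-1.2],0],
  [[-45.7,-21.3,-10.1],[3.3,1.8,-1.2],0],
])

```text
time_s: 2.1
tcp_pos: [0.3383, 0.1299, 0.2289]
ee_rot: [-1.484, 0.771, 0.02]
contact_force: [0.8, 0.3, 0.1]
width: 0.0428
```

```bash
python3 -c "
from h import *
now();rel([-117,84,100],40)"
```

```text
t 2.1 T mm [-108.8   76.4  120.4] rpy [-85.   44.2   1.1] q [ 0.49 -0.03 -1.14 -0.28 -0.33  0.42] F [0.8 0.3 0.1] w 0.043
tgt [0.323 0.119 0.199] turn [-9.6 -5.3 -4. ] shift cm [ 0.97  3.14 -1.33]
```

```bash
python3 -c "
from h import *
rel([-117,84,90],50);rel([-117,84,80],52)"
```

```text
tgt [0.342 0.122 0.211] turn [-10.   -4.4   6. ] shift cm [ 1.5   0.99 -0.91]
tgt [0.346 0.122 0.205] turn [-10.1  -4.3   8. ] shift cm [ 2.23  1.13 -0.87]
```

arm_command([
  [[-10.1,-4.3,8],[2.2,1.1,-0.9],0],
  [[-10.1,-4.3,8],[2.2,1.1,-0.9],0],
  [[-10.1,-4.3,8],[2.2,1.1,-0.9],0],
])

```text
time_s: 2.4
tcp_pos: [0.3463, 0.1217, 0.205]
ee_rot: [-1.571, 0.91, 0.14]
contact_force: [1.2, -0.5, -0.2]
width: 0.0427
```

```bash
python3 -c "
from h import *
now();rel([-117,84,28],52)
for n in ('top','side'):
  c=camera(n);f=c['frame'];cv2.imwrite('pics/%s1.png'%n,f)
  R0,p0,s=cur()
  print(n,proj(c,[p0+R0@np.array([a,0,b]) for a in (.167,.1) for b in (.036,-.036)]).round(0).tolist())
a=cv2.imread('pics/side1.png')[110:330,130:450];cv2.imwrite('pics/s1.png',cv2.resize(a,None,fx=2.4,fy=2.4,interpolation=2))
"
```

```text
t 2.4 T mm [-117.1   83.3   79.9] rpy [-90.   52.1   8. ] q [ 0.39  0.02 -1.11 -0.2  -0.15  0.2 ] F [ 1.2 -0.5 -0.2] w 0.043
tgt [0.346 0.122 0.153] turn [ 0.   0.  -0.1] shift cm [4.11 3.21 0.07]
top [[268.0, 224.0], [302.0, 218.0], [267.0, 244.0], [303.0, 238.0]]
side [[293.0, 225.0], [316.0, 205.0], [318.0, 200.0], [340.0, 182.0]]
```

View pics/s1.png

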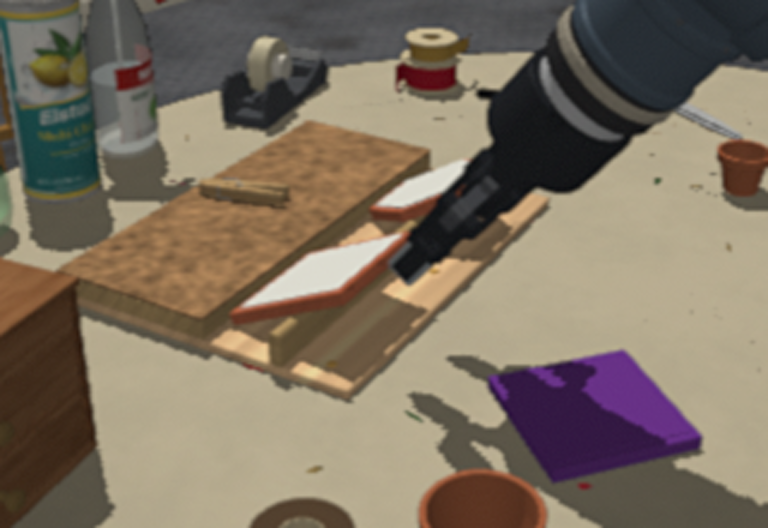

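The picture shows the left fingertip at about full-image (297,222), against a predicted (293,225). The tips are clear, in front of the raised edge, so I descend.

arm_command([
  [[0,0,0],[1.4,1.1,0],0],
  [[0,0,0],[2.7,2.1,0],0],
  [[0,0,0],[4.1,3.2,0],0],
  [[0,0,0],[4.1,3.2,0],0],
])

```text
time_s: 2.9
tcp_pos: [0.3595, 0.129, 0.1648]
ee_rot: [-1.576, 0.924, 0.13]
contact_force: [0.2, 0.1, -0.1]
width: 0.0427
```

```bash
python3 -c "
from h import *
now();rel([-102,84,27],52);rel([-88,84,27],52)"
```

```text
t 2.9 T mm [-104.9   87.7   38.1] rpy [-90.3  53.    7.5] q [ 0.4   0.17 -1.14 -0.37 -0.16  0.21] F [ 0.2  0.1 -0.1] w 0.043
tgt [0.361 0.124 0.152] turn [-0.2 -0.3 -1. ] shift cm [ 1.08  0.72 -0.46]
tgt [0.375 0.126 0.152] turn [-0.2 -0.3 -1. ] shift cm [ 1.93 -0.4  -0.46]
```

arm_command([
  [[0,0,-1],[1.2,0.6,-0.4],0],
  [[0,0,-1],[1.2,0.5,-0.4],0],
  [[0,0,-1],[1.6,0,-0.4],0],
  [[0,0,-1],[1.9,-0.4,-0.4],0],
  [[0,0,-1],[1.9,-0.4,-0.4],0],
])

```text
time_s: 3.4
tcp_pos: [0.3762, 0.1276, 0.1536]
ee_rot: [-1.576, 0.908, 0.129]
contact_force: [-0.3, -1.0, 0.3]
width: 0.0426
```

```bash
python3 -c "
from h import *
now()
c=camera('side');f=c['frame']
cv2.imwrite('pics/s2.png',cv2.resize(f[150:300,160:380],None,fx=3.4,fy=3.4,interpolation=2))
for T in [[-85,84,38],[-78,84,52],[-72,84,62],[-65,84,70],[-57,84,77]]: rel(T,52)
"
```

```text
t 3.4 T mm [-86.5  83.9  28.6] rpy [-90.3  52.1   7.4] q [ 0.38  0.23 -1.14 -0.45 -0.15  0.19] F [-0.3 -1.   0.3] w 0.043
tgt [0.378 0.127 0.163] turn [-0.2 -0.4 -0.1] shift cm [-0.64 -0.69 -0.1 ]
tgt [0.385 0.128 0.177] turn [-0.2 -0.4 -0.1] shift cm [-1.31 -2.11 -0.1 ]
tgt [0.391 0.129 0.187] turn [-0.2 -0.4 -0.1] shift cm [-1.73 -3.19 -0.1 ]
tgt [0.398 0.13  0.195] turn [-0.2 -0.4 -0.1] shift cm [-1.93 -4.24 -0.1 ]
tgt [0.405 0.131 0.202] turn [-0.2 -0.4 -0.1] shift cm [-2.   -5.3  -0.09]
```

View pics/s2.png

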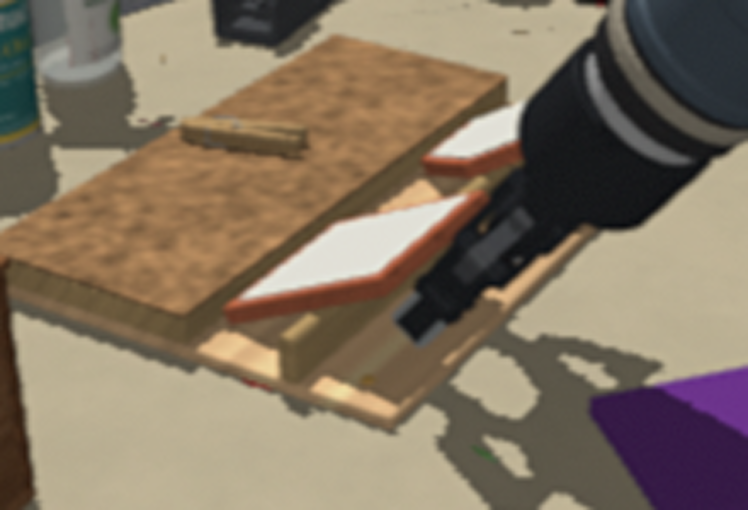

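The left fingertip, at crop (418,325), is under the raised edge with the coaster undisturbed. I start the arc.

arm_command([
  [[0,0,0],[-0.6,-0.7,-0.1],0],
  [[0,0,0],[-1.0,-1.4,-0.1],0],
  [[0,0,0],[-1.3,-2.1,-0.1],0],
  [[0,0,0],[-1.5,-2.6,-0.1],0],
  [[0,0,0],[-1.5,-2.6,-0.1],0],
])

```text
time_s: 3.95
tcp_pos: [0.3877, 0.1283, 0.1821]
ee_rot: [-1.575, 0.907, 0.13]
contact_force: [-0.7, 0.2, -0.6]
width: 0.0431
```

```bash
python3 -c "
from h import *
now()
c=camera('side');f=c['frame']
cv2.imwrite('pics/s3.png',cv2.resize(f[150:300,160:380],None,fx=3.4,fy=3.4,interpolation=2))
for T in [[-72,84,62],[-65,84,70],[-57,84,77],[-48,84,83],[-38,84,88],[-24,84,91]]: rel(T,52)
"
```

```text
t 3.95 T mm [-74.9  83.   57.3] rpy [-90.3  52.    7.4] q [ 0.37  0.15 -1.07 -0.3  -0.15  0.18] F [-0.7  0.2 -0.6] w 0.043
tgt [0.391 0.129 0.187] turn [-0.2 -0.4 -0. ] shift cm [-0.21 -0.58  0.  ]
tgt [0.398 0.13  0.195] turn [-0.2 -0.4 -0. ] shift cm [-0.41 -1.62  0.  ]
tgt [0.405 0.131 0.202] turn [-0.2 -0.4 -0. ] shift cm [-0.47 -2.68  0.01]
tgt [0.414 0.132 0.208] turn [-0.2 -0.4 -0. ] shift cm [-0.39 -3.76  0.01]
tgt [0.424 0.133 0.213] turn [-0.2 -0.4 -0. ] shift cm [-0.17 -4.86  0.02]
tgt [0.438 0.135 0.216] turn [-0.2 -0.4 -0. ] shift cm [ 0.46 -6.15  0.02]
```

View pics/s3.png

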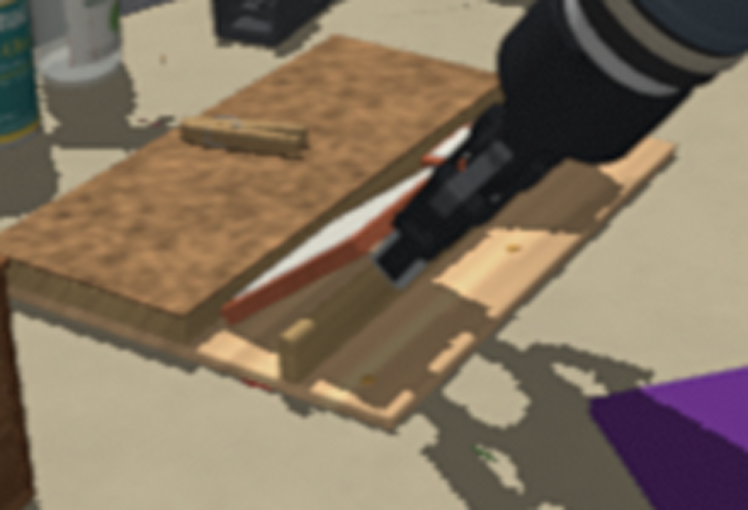

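The coaster has tilted to about 35–40° and rests on the fingertips, with its low edge at the wall. I continue the arc.

arm_command([
  [[0,0,0],[-0.2,-0.6,0],0],
  [[0,0,0],[-0.4,-1.6,0],0],
  [[0,0,0],[-0.5,-2.7,0],0],
  [[0,0,0],[-0.4,-3.7,0],0],
  [[0,0,0],[-0.4,-3.8,0],0],
])

```text
time_s: 4.5
tcp_pos: [0.416, 0.1322, 0.2091]
ee_rot: [-1.575, 0.906, 0.13]
contact_force: [0.5, -0.3, 0.8]
width: 0.0426
```

```bash
python3 -c "
from h import *
now()
c=camera('side');f=c['frame']
cv2.imwrite('pics/s4.png',cv2.resize(f[130:300,160:380],None,fx=3.4,fy=3.4,interpolation=2))
for T in [[-38,84,88],[-24,84,91],[-10,84,93],[2,84,93],[13,84,92],[24,84,89]]: rel(T,52)
"
```

```text
t 4.5 T mm [-46.2  83.   84.5] rpy [-90.2  51.9   7.4] q [ 0.35  0.11 -0.97 -0.17 -0.13  0.17] F [ 0.5 -0.3  0.8] w 0.043
tgt [0.424 0.133 0.213] turn [-0.2 -0.4  0. ] shift cm [ 0.22 -0.97  0.01]
tgt [0.438 0.135 0.216] turn [-0.2 -0.4  0. ] shift cm [ 0.85 -2.26  0.02]
tgt [0.452 0.137 0.218] turn [-0.2 -0.4  0. ] shift cm [ 1.56 -3.48  0.03]
tgt [0.464 0.139 0.218] turn [-0.2 -0.4  0. ] shift cm [ 2.29 -4.43  0.04]
tgt [0.475 0.14  0.217] turn [-0.2 -0.4  0. ] shift cm [ 3.05 -5.23  0.05]
tgt [0.486 0.142 0.214] turn [-0.2 -0.4  0. ] shift cm [ 3.96 -5.92  0.05]
```

View pics/s4.png

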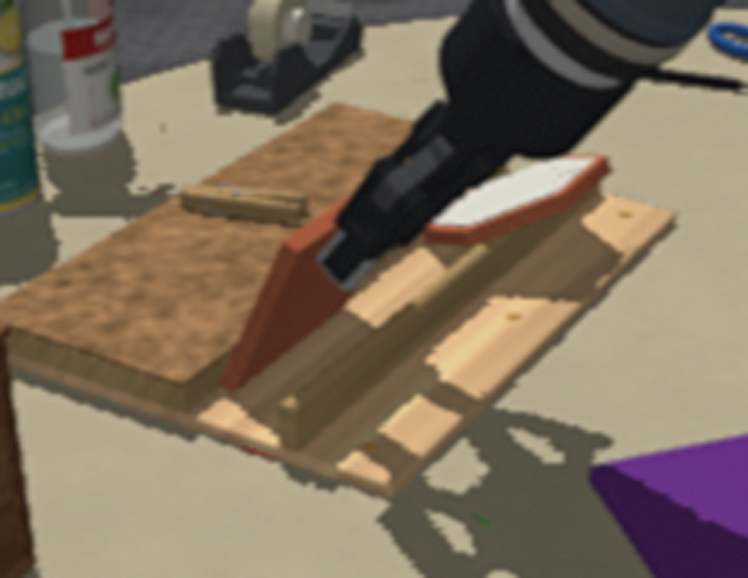

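It now stands at about 62° with even contact, and the hexagon has not moved. I bring it to upright.

arm_command([
  [[0,0,0],[0.2,-1.0,0],0],
  [[0,0,0],[0.5,-1.6,0],0],
  [[0,0,0],[0.9,-2.3,0],0],
  [[0,0,0],[1.2,-2.9,0],0],
  [[0,0,0],[1.6,-3.5,0],0],
])

```text
time_s: 5.05
tcp_pos: [0.4531, 0.1371, 0.2176]
ee_rot: [-1.575, 0.907, 0.129]
contact_force: [0.2, -0.4, -0.1]
width: 0.0427
```

arm_command([
  [[0,0,0],[0.3,-0.4,0],0],
  [[0,0,0],[0.7,-0.9,0],0],
  [[0,0,0],[1.1,-1.4,0],0],
  [[0,0,0],[1.5,-1.8,0],0],
  [[0,0,0],[1.5,-1.8,0],0],
])

```text
time_s: 5.55
tcp_pos: [0.4771, 0.1403, 0.2169]
ee_rot: [-1.575, 0.907, 0.129]
contact_force: [-0.8, -0.3, -0.3]
width: 0.0427
```

```bash
python3 -c "
from h import *
now()
c=camera('side');f=c['frame']
cv2.imwrite('pics/s5.png',cv2.resize(f[130:300,160:380],None,fx=3.4,fy=3.4,interpolation=2))
for T in [[13,84,92],[24,84,89]]: rel(T,52)
"
```

```text
t 5.55 T mm [15.4 82.5 92.1] rpy [-90.2  51.9   7.4] q [ 0.32  0.18 -0.84 -0.11 -0.12  0.14] F [-0.8 -0.3 -0.3] w 0.043
tgt [0.475 0.14  0.217] turn [-0.2 -0.4  0. ] shift cm [-0.12  0.13  0.05]
tgt [0.486 0.142 0.214] turn [-0.2 -0.4  0. ] shift cm [ 0.8  -0.56  0.06]
```

View pics/s5.png

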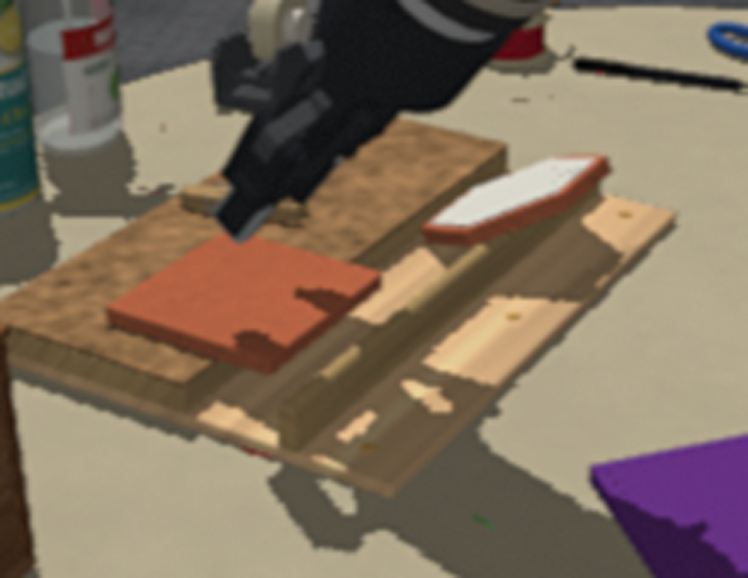

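The coaster has tipped over and lies flat, terracotta side up, overhanging the wall slightly. I retreat upward and measure.

arm_command([
  [[0,0,0],[-2.4,-1.9,0],0],
  [[0,0,0],[-5,-4,0],0],
  [[0,0,0],[-8,-6,0],0],
  [[0,0,0],[-12,-6,0],0],
  [[0,0,0],[-15,-6,0],0],
])

```text
time_s: 6.1
tcp_pos: [0.4308, 0.1344, 0.3737]
ee_rot: [-1.575, 0.906, 0.129]
contact_force: [0.3, -0.2, 0.6]
width: 0.0429
```

arm_command([
  [[0,0,0],[-3,0,0],0],
  [[0,0,0],[-6,0,0],0],
  [[0,0,0],[-6,0,0],0],
  [[0,0,0],[-6,0,0],0],
  [[0,0,0],[-6,0,0],0],
])

```text
time_s: 6.6
tcp_pos: [0.3941, 0.1296, 0.4197]
ee_rot: [-1.575, 0.908, 0.129]
contact_force: [0.7, 0.9, -0.6]
width: 0.0428
```

```bash
python3 -c "
from h import *
now()
c=camera('top');f=c['frame'];h=cv2.cvtColor(f,cv2.COLOR_BGR2HSV)
cv2.imwrite('pics/t6.png',cv2.resize(f[60:260,200:420],None,fx=2.9,fy=2.9,interpolation=2))
m=((h[...,0]<12)&(h[...,1]>135)&(h[...,2]>110)).astype(np.uint8);n,l,s,ce=cv2.connectedComponentsWithStats(m)
for i in range(1,n):
  if s[i,4]>400:
    cn=max(cv2.findContours((l==i).astype(np.uint8),0,2)[0],key=cv2.contourArea);print(s[i],[(RJ.T@(onz(c,p,.036)-W)*1e3).round(0).tolist()[:2] for p in [ce[i]]+cv2.boxPoints(cv2.minAreaRect(cn)).tolist()])
w=((h[...,1]<45)&(h[...,2]>140)).astype(np.uint8);n,l,s,ce=cv2.connectedComponentsWithStats(w)
print([(s[i,4],ce[i]) for i in range(1,n) if 800<s[i,4]<4000])
"
```

```text
t 6.6 T mm [-68.5  83.3 294.9] rpy [-90.3  52.    7.4] q [ 0.36 -0.23 -0.59  0.56 -0.14  0.18] F [ 0.7  0.9 -0.6] w 0.043
[ 252  134   49   50 1960] [[19.0, 86.0], [70.0, 137.0], [69.0, 35.0], [-33.0, 35.0], [-32.0, 136.0]]
[(np.int32(1083), array([351.84949215, 175.25300092]))]
```

View pics/t6.png

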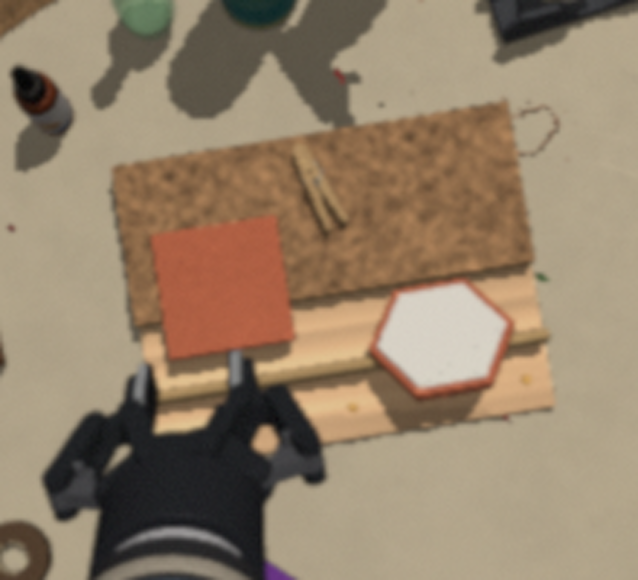

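The coaster lies flat and square. Its centre is about 19 mm behind the wall's edge at y≈86 mm, and the hexagon's centroid has moved by less than 0.02 px. I hand the job in.

```bash
python3 -c "
from h import *
now();print(hand_in())"
```

```text
t 6.65 T mm [-68.4  83.3 294.6] rpy [-90.3  52.    7.4] q [ 0.36 -0.23 -0.59  0.56 -0.14  0.18] F [ 0.1 -0.3 -0.5] w 0.043
the job is handed in; nothing more can be done
None
```

The square coaster is turned over and lies flat, glazed side down, on the cork deck. I set two half-open fingertips under its raised edge, carried it in an arc against the wall until it tipped over, then backed the arm away. The job was handed in at 6.65 s of the allowed 29 s; no verdict was reported.

- **Coaster position:** in the last top view its centre is about 19 mm behind the wall's edge and 86 mm left of mid jig. Its near edge overhangs the wall by about 33 mm.
- **Flatness and rest:** the visible face is terracotta and measures about 102 × 101 mm, close to the true 100 mm, so it looks level. I took only one picture after backing off, so I did not measure its speed.
- **Hexagonal coaster:** its image centroid moved by less than 0.02 px, so it was not disturbed.
- **Contact:** the arm stands about 0.26 m above the deck, touches nothing and reads under 1 N.

Joint 3 ran into the edge of its range (-1.14 rad) while approaching with the tool tilted 40°. I changed the tilt to 52°. It still touched that edge once while lowering, then moved clear. No checks failed or disagreed.

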